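Close up the sight filter of the cleaning kit

TASK

Put the sight filter together: drop the strainer into the barrel so that it lies flat on the spring seat, then lay the sight glass flat on top of it, then set the retaining ring over the barrel and screw it clockwise fully home to its stop, so that it stays down by itself and clamps both parts against the spring. Find the thread start by feel, and leave the other things on the bench where they are.

Things in the scene. Friction and masses are not known exactly. Their poses are not given: they have to be found in the camera images.
- barrel: Filter housing bolted to the bench: upright aluminium barrel on a round steel foot (90 mm across, 12 high). Origin on the bench at the barrel's axis, z up. Rim 62 above the bench; bore 34 across (mouth bevelled by 2), outside 41 across. Inside is a spring seat, its top 43 above the bench when free. Two gaps in the outside thread (see thread) lie on the barrel's +x and -x sides, open to the top.
- thread (a point): Centre of the rim, axes as the barrel's. Outside the barrel, two equal ribs (two-start thread, 54 mm across, 4 thick) run 120 deg each, leaving two gaps of 60 deg centred on +x and -x. Clockwise from above, each rib starts at a gap with its top 0.5 below the rim and falls evenly by 8 to its end at the next gap; a block under its last 7 deg stops the ring.
- seat (a joint): Depression of the spring seat in the barrel, in m: 0 free (top), 0.009 bottomed. About 3 N starts it, then 1.5 N per mm; the parts' weight alone does not. With the ring screwed home to its stop it reads about 0.005.
- strainer: Brass strainer: disc 30 mm across, 14 thick, top face pierced with small holes, bottom edge bevelled by 2. Origin at the centre of its underside, z up. About 45 g. Goes in first and lies on the seat; its top is then 5 below the rim.
- glass: Sight glass: round window in a steel mount, disc 30 mm across, 12 thick, smooth top with a wide pane, bottom edge bevelled by 2. Origin at the centre of its underside, z up. About 40 g. It lies on the strainer and then stands 7 proud of the rim.
- ring: Retaining ring: fluted aluminium cap ring, 66 mm outside, 22 high, lying the way up it is used. Origin at the centre of its underside, z up. Top flange 4 thick with a 22 hole presses on the sight glass: underside 50 to 51 above the bench when it rests on the glass unturned, about 46 when home. Skirt 59 inside, clears the ribs. About 90 g. Its lugs: see ring_lugs.
- ring_lugs (a point): Centre of the ring's underside. Two opposite lugs inside the skirt's foot (7 mm wide, 4 thick, slanted like the ribs, undersides 0.7 above the ring's, 46 apart) pass the gaps (22 deg play each way). Nothing outside nor this angle tells where they stand: feel. Misplaced, they rest on the ribs. From a gap, clockwise 135 deg to a firm stop; turning takes under 0.2 N m; friction holds it.
- barb1: Bystander: brass hose barb with a hexagonal foot, upright, 30 high, 22 across. Origin at its underside. Leave alone.
- barb2: Bystander: larger brass hose barb, upright, 30 high, 26 across. Origin at its underside. Leave alone.
- nut: Bystander: plain steel collar, 30 outside, 16 hole, 12 high. Origin at its underside. Leave alone.
- washer: Bystander: flat aluminium washer, 40 outside, 26 hole, 8 high. Origin at its underside. Leave alone.
- socket: Bystander: steel socket, 26 across, 36 high. Origin at its underside. Leave alone.
- driver: Bystander: screwdriver lying down, 180 long. Origin at its underside, at mid length. Leave alone.
- wrench: Bystander: steel wrench lying down, 170 long. Origin at its underside, at mid length. Leave alone.
Not all that is in view belongs to the job. Several things have the shape of the ring; the one meant has the colours described above.

How it is judged:
By the outcome, as a careful person would: the job done as asked, in the order asked, and still so for the second after the job is handed in, with the robot touching nothing.
It also fails if it takes over 72 s, if anything falls off the work surface, if the arm or the gripper's body presses on something with over 40 N, if the wrist force passes 120 N, or if a joint passes its speed limit or range.

ROBOT

A 7-joint arm with a two-finger parallel gripper is mounted at the origin on the work surface. World frame = base frame: x ahead of the robot, y to its left, z up, the work surface at z = 0. Lengths are in m, angles in rad, forces in N, time in s.
With the tool pointing down it reaches from about 0.425 to 0.825 m from the base axis. Payload 3.6 kg.
Tool frame: the origin (TCP) lies where the fingers leave the gripper's body, on its centre line; the fingertips stand robot.tcp_to_tips ahead of it and the grasp point (between the pads) lies 54 mm ahead of it (robot.tcp_to_tips is the distance from the TCP to the fingertips, in m); z points along the fingers, y is the direction in which the jaws open and shut (so a half turn about z gives the same grasp; the last joint's range is limited). The gripper opens to 85 mm and grips with 20 to 120 N. Pads are 22 mm wide; open, the fingers measure 114 mm over their backs; the gripper's body (76 mm by 85 mm) begins 54 mm behind the grasp point. The pads swing forward as they close: fully open they stand 13 mm farther back than shut.
Start: joints at [-1.323, 0.615, -0.013, 1.423, 0.008, 1.103, -0.04], TCP at [0.176, 0.626, 0.304] pointing down, gripper open.
Joint ranges: [-3.12, 3.12], [-0.3, 2.06], [-1.34, 1.32], [0.26, 2.42], [-1.36, 4.5], [0.01, 1.98], [-2.84, 2.84]. Speed limits (rad/s): [2.79, 2.79, 3.14, 3.14, 3.14, 3.14, 3.14].

INTERFACE

Orientations are given as a rotation vector (axis times angle).
In Python, from station import robot, camera gives the robot as it stands. The module is installed in compiled form; this text tells all that it offers.
- The arm moves only by the tool arm_command, never from a script. Its argument "plan" is a list of rows, each an object of numbers: "claw": the opening, from 0 (shut) to 1 (fully open); "dx", "dy", "dz": the shift along the tool's x, y, z in mm; "spin": the turn about the tool's z in degrees. In form: [{"claw": .., "dx": .., "dy": .., "dz": .., "spin": ..}, ...]. A call has 1 to 5 rows; each row is the pose to reach, as a shift and turn from the pose commanded when the call began, along the tool's axes at that moment; what a row does not reach only later rows make up. A row lasts 1/12 s, in which the tool goes at most 41.7 mm and 7.16 degrees, less where a joint would pass 70% of its speed; a pose out of reach is approached as far as the arm can. A call with a gripper value outside its range is refused whole. The fingers move at their own pace and stop on an object; "newtons" is the grip in N (left out, the last holds). Time passes only in rows, so rows that repeat a pose let the fingers close. It gives the time, the measured TCP pose, the force and the opening at its end, in the units of the state.
- robot.observe(): the state, without advancing time (a new reading comes with each control period).
- camera(name): name is "scene" or "top" or "wrist"; returns a dict with "frame" (480x640x3 uint8, red, green, blue), "K" (3x3 intrinsics, pixels), "R" (3x3) and "t" (3): a world point X has camera coordinates R X + t; the wrist camera has in their place "hand_eye" (4x4, takes a point from camera to tool coordinates, whose origin is the TCP and whose axes are the flange's). Camera axes: x right, y down, z forward; pixel columns grow to the right and rows downward; lengths in m; the calibration is good to about 2 mm. A picture is of the moment at which its call begins: read the wrist's pose just before it. There is no depth.
- robot.finish_job(): hands the job in, once; it reports no verdict.
The state is a dict: "time_s": time; "joint_positions": joint angles; "qvel": joint speeds; "effort": joint torques, N m; "position": TCP position; "eef_rot": TCP orientation; "wrist_force": force on the tool from outside, world axes, zero at the start; "torque": the same for the moment, N m; "grip_width": opening from 0.0 (shut) to 1.0 (fully open).
Only numpy, scipy, OpenCV 4.12 (cv2) and the standard library are available. Lean on these libraries where they do the work, as an engineer would, in place of code of your own. Each camera call takes 0.05 s, during which the arm holds its last target. There are 200 camera calls.

## Working session

There is one attempt and no reset: what is moved stays moved. The work goes in short steps, Python scripts to look and compute and a tool call to move; the robot and the scene stay as the last step left them, time stands still between calls to the robot, and variables do not carry over. Pictures are saved under pics/ and viewed, about 8 in all and at most 12, crops included, and the job is handed in when it is done.

Besides the shell and the picture viewer there is one more tool, called after "Request:" by a JSON object that holds its "fn" and its "kwargs". arm_command: Moves the arm, as the interface text tells. Its arguments: {"type":"object","properties":{"plan":{"type":"array","items":{"type":"object","properties":{"claw":{"type":"number"},"dx":{"type":"number"},"dy":{"type":"number"},"dz":{"type":"number"},"spin":{"type":"number"}}}},"newtons":{"type":"number"}},"required":["plan"]}

```bash
mkdir -p pics
python3 - <<'E'
from station import robot,camera
import cv2,numpy as np,pickle
s=robot.observe();print(s, robot.tcp_to_tips)
d={n:camera(n) for n in("scene","top")}
pickle.dump(d,open("c0.pkl","wb"))
for n in d:
    cv2.imwrite(f"pics/{n}0.png",d[n]["frame"][:,:,::-1]);print(n,d[n]["K"],d[n]["R"],d[n]["t"])
E
```

```text
{'time_s': 0.0, 'joint_positions': array([-1.32348219,  0.61593964, -0.01262284,  1.42489669,  0.00810835,
        1.10339335, -0.04038775]), 'qvel': array([-2.15395238e-04, -6.35912071e-04,  2.28587668e-03, -1.15532190e-03,
       -1.13684861e-03, -4.17428722e-06, -1.07542229e-03]), 'effort': array([-6.94351238e-04, -4.69213486e+01,  2.59019444e-01, -1.71036708e+01,
        9.92956921e-03,  9.71051428e-03, -4.64941664e-06]), 'position': array([0.17559526, 0.62523628, 0.30272536]), 'eef_rot': array([-0.4285843 , -3.11190346,  0.00403314]), 'wrist_force': array([-0.62211729, -0.03782873, -0.03042271]), 'torque': array([-0.046667  , -0.00095585, -0.02817582]), 'grip_width': 0.9981306824049168} 0.0726
scene [[509.53436734   0.         318.70271984]
 [  0.         509.53436734 238.79690222]
 [  0.           0.           1.        ]] [[ 0.82963708  0.55830241 -0.00085258]
 [ 0.34758635 -0.51770696 -0.7817693 ]
 [-0.43690507  0.64828846 -0.62356719]] [-0.45791858 -0.10599552  1.20397805]
top [[499.05420547   0.         317.91978758]
 [  0.         499.05420547 234.12454094]
 [  0.           0.           1.        ]] [[ 0.01473428 -0.99926367  0.0354263 ]
 [-0.9887512  -0.01983504 -0.14824859]
 [ 0.14884211 -0.03284346 -0.9883154 ]] [0.01996733 0.52534155 1.0836159 ]
```

View pics/top0.png

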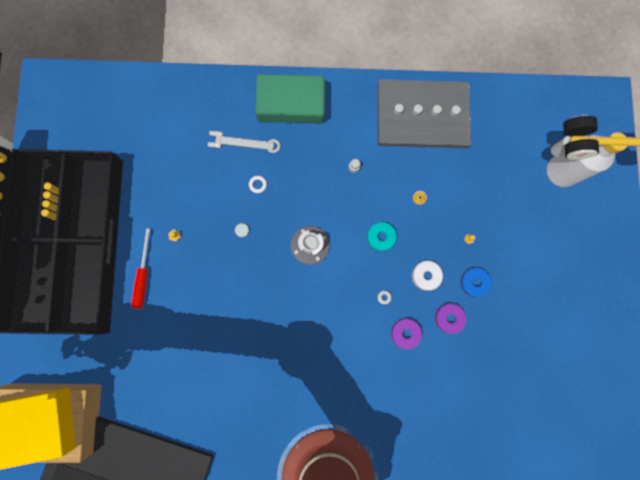

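View pics/scene0.png

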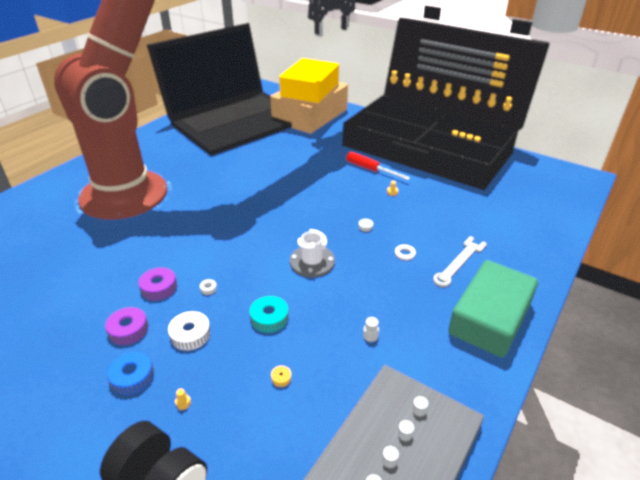

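Candidates in the top view:
- **Ring:** white (427,275), teal (382,236), blue (476,282), purple (451,318) and (407,334). White is aluminium, so I choose it.
- **Strainer:** brass disc (420,197), with barbs at (470,239) and (175,236). I choose (420,197).
- **Glass:** (241,230), with nut (385,297), washer (258,184) and socket (355,165). I choose (241,230).
- **Barrel:** (311,243).

I'll check these in one crop and measure.

```bash
cat > h.py <<'E'
import numpy as np,cv2
from scipy.spatial.transform import Rotation as Ro
def ray(c,px,z):
    R,t=c["R"],c["t"]; o=-R.T@t
    d=R.T@np.linalg.solve(c["K"],[px[0],px[1],1.]); return o+d*(z-o[2])/d[2]
def proj(c,X):
    p=c["K"]@(c["R"]@np.asarray(X)+c["t"]); return p[:2]/p[2]
def wristcam():
    from station import robot,camera
    s=robot.observe();c=camera("wrist");H=c["hand_eye"]
    T=np.eye(4);T[:3,:3]=Ro.from_rotvec(s["eef_rot"]).as_matrix();T[:3,3]=s["position"]
    M=np.linalg.inv(T@H);c["R"],c["t"]=M[:3,:3],M[:3,3];c["s"]=s;return c
def blob(c,near,r=25,bg=None):
    """outline of the non-blue thing nearest a pixel: centroid, bbox, area, contour"""
    f=c["frame"].astype(int);m=~((f[...,2]>f[...,0]+45)&(f[...,2]>f[...,1]+25))
    n,l,st,ce=cv2.connectedComponentsWithStats(m.astype(np.uint8))
    k=[i for i in range(1,n) if st[i,4]>20];i=min(k,key=lambda i:np.hypot(*(ce[i]-near)))
    return ce[i],st[i]
E
python3 - <<'E'
import pickle;from h import *
d=pickle.load(open("c0.pkl","rb"))
for n,pts in(("top",dict(ring=(427,275),strainer=(420,197),glass=(241,230),barrel=(311,243))),("scene",dict(ring=(189,331),strainer=(281,376),glass=(366,225),barrel=(312,255)))):
    c=d[n]
    for k,p in pts.items():
        h=dict(ring=.011,strainer=.007,glass=.006,barrel=.02)[k]
        ce,st=blob(c,p);print(n,k,ce.round(1),st,ray(c,ce,h).round(4))
s=d["scene"]["frame"];t=d["top"]["frame"]
cr=lambda f,x,y,r:cv2.resize(f[y-r:y+r,x-r:x+r],(260,260),interpolation=cv2.INTER_CUBIC)
rows=[np.hstack([cr(s,189,331,30),cr(s,281,376,18),cr(s,366,225,18)]),np.hstack([cr(t,427,275,25),cr(t,420,197,18),cr(t,241,230,18)])]
cv2.imwrite("pics/crop1.png",np.vstack(rows)[:,:,::-1])
E
```

```text
top ring [427.  275.2] [412 260  31  31 695] [ 0.4389 -0.2237  0.011 ]
top strainer [419.3 197.3] [412 191  15  14 166] [ 0.6221 -0.2097  0.007 ]
top glass [241.7 229.7] [235 223  15  14 157] [0.5366 0.204  0.006 ]
top barrel [309.9 244.8] [ 291  226   39   39 1160] [0.5029 0.0464 0.02  ]
scene ring [188.8 330.3] [ 168  311   41   40 1249] [ 0.4391 -0.2248  0.011 ]
scene strainer [280.8 376. ] [271 365  21  23 383] [ 0.622  -0.2096  0.007 ]
scene glass [365.4 224.6] [359 219  14  13 148] [0.5355 0.205  0.006 ]
scene barrel [312.1 255. ] [ 291  229   43   48 1490] [0.5068 0.0438 0.02  ]
```

View pics/crop1.png

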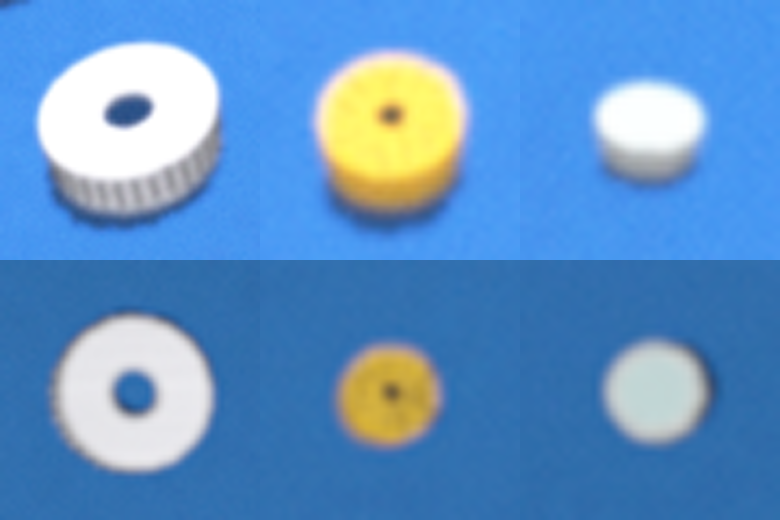

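The views agree to about 1 mm, and the crop confirms the white fluted ring, the brass pierced strainer and the pane glass. Next I look at the barrel from above with the wrist camera.

```bash
cat >> h.py <<'E'
def go(x,y,z=None):
    from station import robot
    s=robot.observe();R=Ro.from_rotvec(s["eef_rot"]).as_matrix();p=s["position"]
    d=R.T@(np.array([x,y,p[2] if z is None else z])-p)*1000
    yaw=np.degrees(np.arctan2(R[1,0],R[0,0]))
    print("t%.2f"%s["time_s"],"p",p.round(4),"xyaw%.1f"%yaw,"tilt",R[:2,2].round(4),"q7 %.2f"%s["joint_positions"][6],"F",s["wrist_force"].round(2),"T",s["torque"].round(3),"g%.3f"%s["grip_width"])
    print("d mm",d.round(1))
E
python3 -c "
from h import *
go(.505,.045,.30);go(.622,-.21,.2)
from station import camera
print(camera('wrist')['hand_eye'],camera('wrist')['K'])"
```

```text
t0.10 p [0.1756 0.6253 0.3028] xyaw164.3 tilt [-0.0006 -0.0023] q7 -0.04 F [-0.35  0.43  0.03] T [ 0.027 -0.037 -0.002] g0.997
d mm [-474.  -469.6    4. ]
t0.10 p [0.1756 0.6253 0.3028] xyaw164.3 tilt [-0.0006 -0.0023] q7 -0.04 F [-0.35  0.43  0.03] T [ 0.027 -0.037 -0.002] g0.997
d mm [-655.6 -683.3  104.5]
[[-3.36090856e-04 -9.48978838e-01 -3.15339581e-01  8.14229162e-02]
 [ 9.99999923e-01 -2.54311344e-04 -3.00484787e-04  5.58468570e-04]
 [ 2.04959271e-04 -3.15339658e-01  9.48978850e-01 -7.03238657e-02]
 [ 0.00000000e+00  0.00000000e+00  0.00000000e+00  1.00000000e+00]] [[338.10133974   0.         320.8875514 ]
 [  0.         338.10133974 237.90603455]
 [  0.           0.           1.        ]]
```

Request:
{"fn": "arm_command", "kwargs": {"plan": [{"claw":1,"dx":-140,"dy":-138},{"claw":1,"dx":-140,"dy":-138},{"claw":1,"dx":-140,"dy":-138},{"claw":1,"dx":-140,"dy":-138},{"claw":1,"dx":-140,"dy":-138}]}}

```text
schema error: expected keys claw, dx, dy, dz, spin
```

Request:
{"fn": "arm_command", "kwargs": {"plan": [{"claw":1,"dx":-140,"dy":-138},{"claw":1,"dx":-140,"dy":-138},{"claw":1,"dx":-140,"dy":-138},{"claw":1,"dx":-140,"dy":-138},{"claw":1,"dx":-140,"dy":-138}]}}

```text
schema error: expected keys claw, dx, dy, dz, spin
```

```bash
python3 -c "
from h import *
go(.505,.045,.28);go(.622,-.21,.2)"
```

```text
t0.20 p [0.1757 0.6255 0.3032] xyaw164.3 tilt [-0.0004 -0.0016] q7 -0.04 F [-0.16  0.05  1.09] T [ 0.073 -0.008  0.02 ] g1.000
d mm [-474.  -469.8   23.9]
t0.20 p [0.1757 0.6255 0.3032] xyaw164.3 tilt [-0.0004 -0.0016] q7 -0.04 F [-0.16  0.05  1.09] T [ 0.073 -0.008  0.02 ] g1.000
d mm [-655.6 -683.5  104.3]
```

Request:
{"fn": "arm_command", "kwargs": {"plan": [{"claw":1,"dx":-140,"dy":-138,"dz":0,"spin":0},{"claw":1,"dx":-140,"dy":-138,"dz":0,"spin":0},{"claw":1,"dx":-140,"dy":-138,"dz":0,"spin":0},{"claw":1,"dx":-140,"dy":-138,"dz":0,"spin":0},{"claw":1,"dx":-140,"dy":-138,"dz":0,"spin":0}]}}

```text
time_s: 0.62
position: [0.2754, 0.4512, 0.3038]
eef_rot: [0.434, 3.11, -0.004]
wrist_force: [-0.2, 0.4, 0.3]
grip_width: 1.001
```

Request:
{"fn": "arm_command", "kwargs": {"plan": [{"claw":1,"dx":-140,"dy":-138,"dz":0,"spin":0},{"claw":1,"dx":-140,"dy":-138,"dz":0,"spin":0},{"claw":1,"dx":-140,"dy":-138,"dz":0,"spin":0},{"claw":1,"dx":-140,"dy":-138,"dz":0,"spin":0},{"claw":1,"dx":-140,"dy":-138,"dz":0,"spin":0}]}}

```text
time_s: 1.03
position: [0.3723, 0.2804, 0.304]
eef_rot: [0.435, 3.11, -0.002]
wrist_force: [1.2, 0.4, 0.2]
grip_width: 0.999
```

```bash
python3 -c "
from h import *
go(.505,.045,.28);go(.622,-.21,.2)"
```

```text
t1.03 p [0.3723 0.2804 0.304 ] xyaw164.1 tilt [ 0.0008 -0.0017] q7 0.61 F [1.24 0.36 0.22] T [-0.01  -0.052  0.082] g0.999
d mm [-192.1 -190.    24.5]
t1.03 p [0.3723 0.2804 0.304 ] xyaw164.1 tilt [ 0.0008 -0.0017] q7 0.61 F [1.24 0.36 0.22] T [-0.01  -0.052  0.082] g0.999
d mm [-374.4 -403.   105. ]
```

Request:
{"fn": "arm_command", "kwargs": {"plan": [{"claw":1,"dx":-192,"dy":-190,"dz":24,"spin":0},{"claw":1,"dx":-192,"dy":-190,"dz":24,"spin":0},{"claw":1,"dx":-192,"dy":-190,"dz":24,"spin":0},{"claw":1,"dx":-192,"dy":-190,"dz":24,"spin":0},{"claw":1,"dx":-192,"dy":-190,"dz":24,"spin":0}]}}

```text
time_s: 1.45
position: [0.4738, 0.1021, 0.2855]
eef_rot: [0.428, 3.112, 0.0]
wrist_force: [0.7, 0.5, -0.7]
grip_width: 1.001
```

Request:
{"fn": "arm_command", "kwargs": {"plan": [{"claw":1,"dx":-53,"dy":-53,"dz":7,"spin":0},{"claw":1,"dx":-53,"dy":-53,"dz":7,"spin":0},{"claw":1,"dx":-53,"dy":-53,"dz":7,"spin":0},{"claw":1,"dx":-53,"dy":-53,"dz":7,"spin":0}]}}

```text
time_s: 1.78
position: [0.5104, 0.0361, 0.2781]
eef_rot: [-0.437, -3.111, 0.002]
wrist_force: [0.3, 0.5, 0.7]
grip_width: 1.002
```

```bash
python3 -c "
from h import *
import pickle
go(.622,-.21,.2)
c=wristcam();pickle.dump(c,open('w1.pkl','wb'))
cv2.imwrite('pics/w1.png',c['frame'][:,:,::-1]);print(proj(c,[.505,.045,.062]))"
```

```text
t1.78 p [0.5104 0.0361 0.2781] xyaw164.0 tilt [-0.0006 -0.0009] q7 1.23 F [0.32 0.53 0.68] T [-0.028 -0.007 -0.022] g1.002
d mm [-175.1 -205.7   78.2]
[328.75357532 214.67882129]
```

View pics/w1.png

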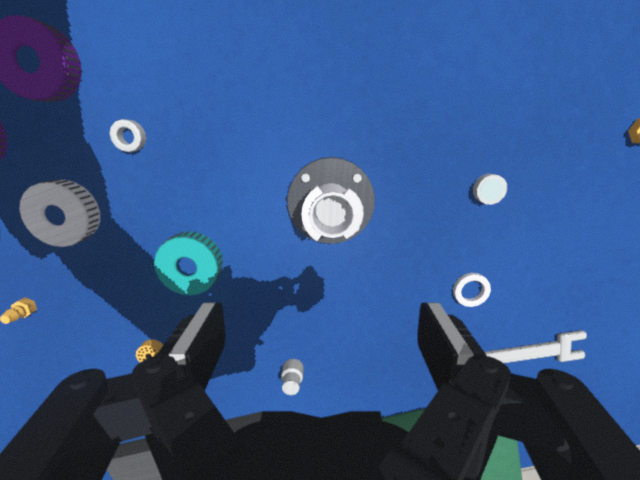

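The view shows the barrel rim at about (332,212). The strainer is at (150,350), the glass at (490,189) and the ring at (58,213). I fit the rim numerically and check it with a crop.

```bash
python3 -c "
from h import *
import pickle
c=pickle.load(open('w1.pkl','rb'));f=c['frame'];x0,y0=286,166
k=8;g=cv2.resize(f[y0:y0+90,x0:x0+90],None,fx=k,fy=k,interpolation=cv2.INTER_CUBIC)
gr=cv2.GaussianBlur(cv2.cvtColor(g,cv2.COLOR_RGB2GRAY),(9,9),2)
fz=c['K'][0,0]/(c['R']@np.array([.508,.045,.062])+c['t'])[2]*k/1000
print('px/mm',fz)
for name,D in(('bore',34),('bore-bev',38),('out',41),('ribs',54)):
    r=D/2*fz
    h=cv2.HoughCircles(gr,cv2.HOUGH_GRADIENT,1.5,20,param1=80,param2=15,minRadius=int(r*.96),maxRadius=int(r*1.04))
    if h is not None:
        for q in h[0][:2]:
            p=(q[0]/k+x0-.44,q[1]/k+y0-.44);print(name,np.round(p,2),q[2]/fz*2,ray(c,p,.062).round(4))
            cv2.circle(g,(int(q[0]),int(q[1])),int(q[2]),(255,0,0) if D<40 else (0,255,0),1)
cv2.imwrite('pics/w1c.png',cv2.resize(g,(600,600))[:,:,::-1])
for n,pt,h in(('glass',(490,189),.006),('strainer',(150,352),.007)):
    print(n,ray(c,blob(c,pt)[0],h).round(4))
for n,pt in(('foot',(331,200)),):
    print(n,blob(c,pt),ray(c,(331,200),.012))
"
```

```text
px/mm 9.13892688426574
bore [332.53 214.97] 35.036937734813435 [0.5062 0.0481 0.062 ]
bore [333.09 217.59] 34.31475161962756 [0.5086 0.0479 0.062 ]
bore-bev [332.15 216.28] 37.247260888205865 [0.5072 0.0475 0.062 ]
bore-bev [325.03 207.84] 39.1840322872095 [0.4982 0.0435 0.062 ]
out [332.34 213.65] 41.14268609013053 [0.505  0.0483 0.062 ]
out [331.4  217.97] 40.453328589764126 [0.5085 0.0464 0.062 ]
ribs [331.97 213.47] 54.40463836766743 [0.5047 0.048  0.062 ]
ribs [332.72 210.65] 53.64962363766209 [0.5025 0.0493 0.062 ]
glass [0.538  0.2065 0.006 ]
strainer [ 0.5292 -0.1199  0.007 ]
foot (array([330.31780309, 200.1686788 ]), array([ 287,  157,   88,   87, 5881], dtype=int32)) [0.50358764 0.04883205 0.012     ]
```

View pics/w1c.png

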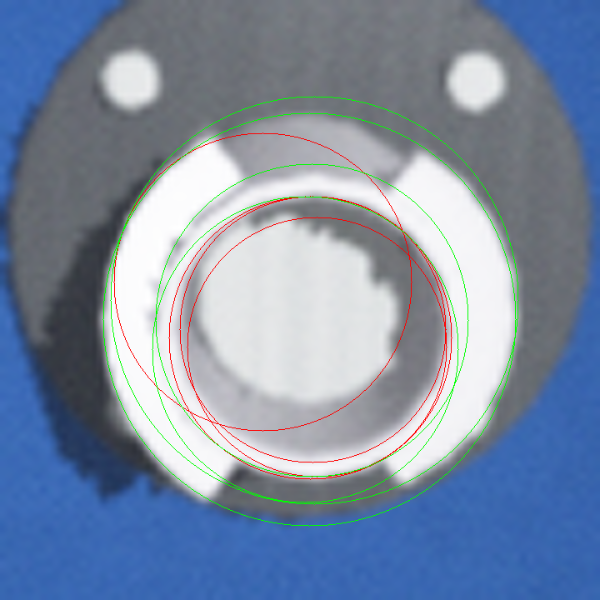

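The crop shows the bevel centred at about (332.2,215.9), giving a barrel axis near (0.506,0.047), which I'll refine later. The finger tips at (418,303) match 59.6 mm when open, so 72.6 mm is the shut value. Moving to the strainer.

Request:
{"fn": "arm_command", "kwargs": {"plan": [{"claw":1,"dx":-175,"dy":-206,"dz":60,"spin":0},{"claw":1,"dx":-175,"dy":-206,"dz":60,"spin":0},{"claw":1,"dx":-175,"dy":-206,"dz":60,"spin":0},{"claw":1,"dx":-175,"dy":-206,"dz":60,"spin":0},{"claw":0.7,"dx":-175,"dy":-206,"dz":60,"spin":0}]}}

```text
time_s: 2.25
position: [0.5956, -0.1449, 0.2331]
eef_rot: [-0.422, -3.113, -0.003]
wrist_force: [0.9, 0.4, 0.3]
grip_width: 0.884
```

Request:
{"fn": "arm_command", "kwargs": {"plan": [{"claw":0.7,"dx":-45,"dy":-55,"dz":30,"spin":0},{"claw":0.7,"dx":-45,"dy":-55,"dz":60,"spin":0},{"claw":0.7,"dx":-45,"dy":-55,"dz":60,"spin":0},{"claw":0.7,"dx":-45,"dy":-55,"dz":60,"spin":0}]}}

```text
time_s: 2.58
position: [0.6215, -0.2113, 0.1693]
eef_rot: [-0.429, -3.104, -0.002]
wrist_force: [-0.8, 1.3, 0.3]
grip_width: 0.7
```

```bash
python3 -c "
from h import *
import pickle
go(.622,-.2097,.08)
c=wristcam();pickle.dump(c,open('w2.pkl','wb'))
f=c['frame'].astype(int);m=((f[...,0]>f[...,2]+50)).astype(np.uint8)
n,l,st,ce=cv2.connectedComponentsWithStats(m)
for i in range(1,n):
    if st[i,4]>100: print(st[i],ce[i].round(1),ray(c,ce[i],.007).round(4),ray(c,ce[i],.014).round(4))
print(proj(c,[.622,-.2097,.014]))
cv2.imwrite('pics/w2.png',c['frame'][:,:,::-1])"
```

```text
t2.58 p [ 0.6215 -0.2113  0.1693] xyaw164.2 tilt [-0.0076  0.0021] q7 1.66 F [-0.75  1.27  0.26] T [0.019 0.001 0.028] g0.700
d mm [-0.8  1.7 89.3]
[  94  146   48   33 1125] [118.9 162.8] [ 0.5279 -0.3264  0.007 ] [ 0.5284 -0.3223  0.014 ]
[ 305  226   42   43 1289] [325.5 247.1] [ 0.6242 -0.2081  0.007 ] [ 0.6218 -0.2075  0.014 ]
[322.63571765 248.22010649]
```

Request:
{"fn": "arm_command", "kwargs": {"plan": [{"claw":0.7,"dx":-1,"dy":1,"dz":40,"spin":0},{"claw":0.7,"dx":-1,"dy":1,"dz":75,"spin":0},{"claw":0.7,"dx":-1,"dy":1,"dz":88,"spin":0},{"claw":0.7,"dx":-1,"dy":1,"dz":88,"spin":0},{"claw":0.7,"dx":-1,"dy":1,"dz":88,"spin":0}]}}

```text
time_s: 3.05
position: [0.6254, -0.2087, 0.0868]
eef_rot: [0.425, 3.111, 0.001]
wrist_force: [0.6, -0.3, 1.1]
grip_width: 0.705
```

```bash
python3 -c "
from h import *
go(.622,-.209,.0795)"
```

```text
t3.05 p [ 0.6254 -0.2087  0.0868] xyaw164.5 tilt [0.0015 0.0007] q7 1.66 F [ 0.56 -0.28  1.15] T [-0.076 -0.053 -0.032] g0.705
d mm [ 3.2 -1.2  7.3]
```

Request:
{"fn": "arm_command", "kwargs": {"plan": [{"claw":0.7,"dx":3,"dy":-1,"dz":0,"spin":0},{"claw":0.7,"dx":3,"dy":-1,"dz":6,"spin":0},{"claw":0.7,"dx":3,"dy":-1,"dz":6,"spin":0}]}}

```text
time_s: 3.3
position: [0.6216, -0.211, 0.0805]
eef_rot: [0.429, 3.11, -0.001]
wrist_force: [-0.1, 0.3, -0.3]
grip_width: 0.699
```

```bash
python3 -c "
from h import *
go(.622,-.209,.0795)"
```

```text
t3.30 p [ 0.6216 -0.211   0.0805] xyaw164.3 tilt [ 0.0016 -0.0007] q7 1.66 F [-0.13  0.26 -0.29] T [-0.025  0.024  0.018] g0.699
d mm [0.1 2.1 1. ]
```

Request:
{"fn": "arm_command", "kwargs": {"plan": [{"claw":0.25,"dx":0,"dy":2,"dz":1,"spin":0},{"claw":0.1,"dx":0,"dy":2,"dz":1,"spin":0},{"claw":0.1,"dx":0,"dy":2,"dz":1,"spin":0},{"claw":0.1,"dx":0,"dy":2,"dz":1,"spin":0},{"claw":0.1,"dx":0,"dy":2,"dz":1,"spin":0}], "newtons": 40}}

```text
time_s: 3.72
position: [0.6223, -0.2086, 0.0789]
eef_rot: [0.428, 3.111, 0.001]
wrist_force: [-0.2, 1.2, 3.9]
grip_width: 0.324
```

Request:
{"fn": "arm_command", "kwargs": {"plan": [{"claw":0.1,"dx":0,"dy":0,"dz":0,"spin":0},{"claw":0.1,"dx":0,"dy":0,"dz":-40,"spin":0},{"claw":0.1,"dx":0,"dy":0,"dz":-75,"spin":0},{"claw":0.1,"dx":0,"dy":0,"dz":-75,"spin":0},{"claw":0.1,"dx":0,"dy":0,"dz":-75,"spin":0}]}}

```text
time_s: 4.13
position: [0.623, -0.2098, 0.1555]
eef_rot: [0.429, 3.107, -0.002]
wrist_force: [0.1, 0.2, -2.3]
grip_width: 0.322
```

```bash
python3 -c "
from h import *
go(.506,.047)
c=wristcam();cv2.imwrite('pics/w3.png',c['frame'][:,:,::-1])"
```

```text
t4.13 p [ 0.623  -0.2098  0.1555] xyaw164.3 tilt [ 0.0048 -0.0022] q7 1.66 F [ 0.08  0.22 -2.26] T [ 0.03   0.034 -0.002] g0.322
d mm [182.2 215.5  -1.1]
```

View pics/w3.png

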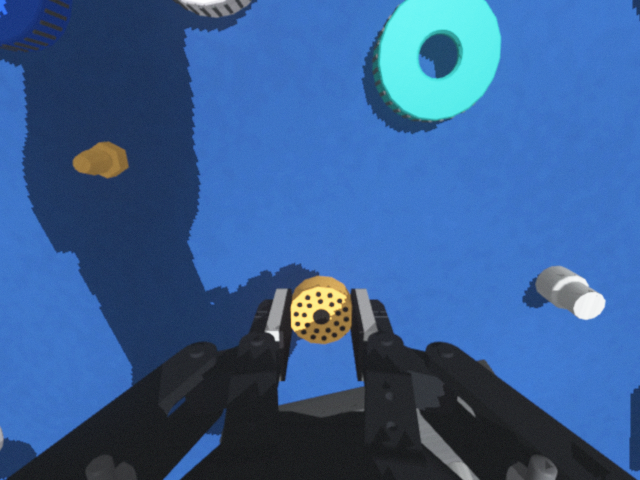

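Strainer held level, its top centred at (321,312), within 1 mm of the tool axis. Moving over the barrel.

Request:
{"fn": "arm_command", "kwargs": {"plan": [{"claw":0.1,"dx":182,"dy":215,"dz":-20,"spin":0},{"claw":0.1,"dx":182,"dy":215,"dz":-20,"spin":0},{"claw":0.1,"dx":182,"dy":215,"dz":-20,"spin":0},{"claw":0.1,"dx":182,"dy":215,"dz":-20,"spin":0},{"claw":0.1,"dx":182,"dy":215,"dz":-20,"spin":0}]}}

```text
time_s: 4.6
position: [0.5332, -0.0185, 0.1664]
eef_rot: [-0.429, -3.108, 0.001]
wrist_force: [0.8, 0.9, -0.0]
grip_width: 0.323
```

Request:
{"fn": "arm_command", "kwargs": {"plan": [{"claw":0.1,"dx":47,"dy":56,"dz":-5,"spin":0},{"claw":0.1,"dx":47,"dy":56,"dz":-5,"spin":0},{"claw":0.1,"dx":47,"dy":56,"dz":-5,"spin":0},{"claw":0.1,"dx":47,"dy":56,"dz":-5,"spin":0},{"claw":0.1,"dx":47,"dy":56,"dz":-5,"spin":0}]}}

```text
time_s: 5.02
position: [0.505, 0.0459, 0.172]
eef_rot: [-0.429, -3.11, 0.003]
wrist_force: [0.3, -0.2, 0.2]
grip_width: 0.325
```

```bash
python3 -c "
from h import *
import pickle
go(.506,.047)
c=wristcam();pickle.dump(c,open('w4.pkl','wb'));f=c['frame']
cv2.imwrite('pics/w4.png',cv2.resize(f[180:380,220:420],(800,800))[:600,:,::-1])
print(c['s']['position'],[proj(c,[.506,.047,z]) for z in (.062,)])"
```

```text
t5.02 p [0.505  0.0459 0.172 ] xyaw164.3 tilt [-0.002  -0.0014] q7 1.28 F [ 0.27 -0.2   0.17] T [-0.099  0.02   0.007] g0.325
d mm [-0.7  1.3 -0. ]
[0.50497088 0.04591147 0.17203961] [array([322.68064324, 274.29573431])]
```

View pics/w4.png

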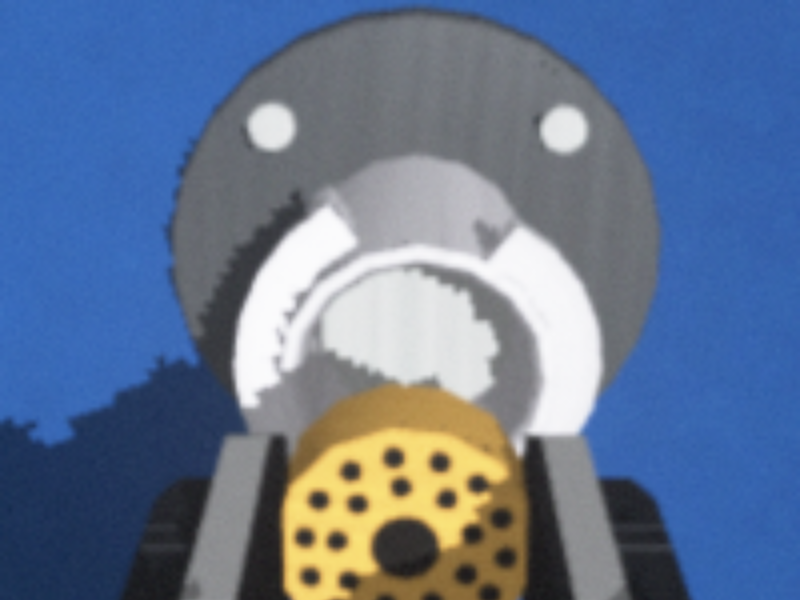

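In this crop the bore centre is about 1.6 mm to tool +y and 0.8 mm to tool +x of the strainer. I correct for that, lower the strainer and feel.

Request:
{"fn": "arm_command", "kwargs": {"plan": [{"claw":0.1,"dx":0.8,"dy":1.6,"dz":15,"spin":0},{"claw":0.1,"dx":0.8,"dy":1.6,"dz":25,"spin":0},{"claw":0.1,"dx":0.8,"dy":1.6,"dz":30,"spin":0},{"claw":0.1,"dx":0.8,"dy":1.6,"dz":35,"spin":0},{"claw":0.1,"dx":0.8,"dy":1.6,"dz":35,"spin":0}]}}

```text
time_s: 5.48
position: [0.5046, 0.0476, 0.1369]
eef_rot: [-0.431, -3.11, 0.002]
wrist_force: [0.5, -0.1, -0.7]
grip_width: 0.324
```

```bash
python3 -c "
from h import *
go(.506,.047)"
```

```text
t5.48 p [0.5046 0.0476 0.1369] xyaw164.2 tilt [-0.0024 -0.0007] q7 1.28 F [ 0.54 -0.13 -0.68] T [0.018 0.006 0.001] g0.324
d mm [-1.5 -0.2 -0. ]
```

Request:
{"fn": "arm_command", "kwargs": {"plan": [{"claw":0.1,"dx":0,"dy":0,"dz":1,"spin":0},{"claw":0.5,"dx":0,"dy":0,"dz":1,"spin":0},{"claw":0.5,"dx":0,"dy":0,"dz":1,"spin":0},{"claw":0.5,"dx":0,"dy":0,"dz":-10,"spin":0},{"claw":0.6,"dx":0,"dy":0,"dz":-40,"spin":0}]}}

```text
time_s: 5.9
position: [0.503, 0.0484, 0.176]
eef_rot: [-0.427, -3.105, 0.003]
wrist_force: [0.3, 0.3, 0.7]
grip_width: 0.595
```

Request:
{"fn": "arm_command", "kwargs": {"plan": [{"claw":0.7,"dx":0,"dy":0,"dz":-40,"spin":0},{"claw":0.7,"dx":0,"dy":0,"dz":-60,"spin":0},{"claw":0.7,"dx":0,"dy":0,"dz":-60,"spin":0}]}}

```text
time_s: 6.15
position: [0.5078, 0.0486, 0.2433]
eef_rot: [0.427, 3.101, 0.005]
wrist_force: [0.5, 0.4, -0.0]
grip_width: 0.703
```

```bash
python3 -c "
from h import *
import pickle
go(.5358,.2052)
c=wristcam();pickle.dump(c,open('w5.pkl','wb'));f=c['frame']
cv2.imwrite('pics/w5.png',cv2.resize(f[180:310,250:400],(690,598),interpolation=cv2.INTER_CUBIC)[:,:,::-1])
print(proj(c,[.506,.047,.062]),proj(c,[.506,.047,.057]))
m=((f[...,0].astype(int)>f[...,2]+40)).astype(np.uint8)
n,l,st,ce=cv2.connectedComponentsWithStats(m)
for i in range(1,n):
    if st[i,4]>100: print(st[i],ce[i].round(1),ray(c,ce[i],.057).round(4))
"
```

```text
t6.15 p [0.5078 0.0486 0.2433] xyaw164.3 tilt [0.0116 0.0015] q7 1.26 F [ 0.5   0.36 -0.04] T [-0.024  0.002 -0.022] g0.703
d mm [ 15.3 158.3   0.6]
[316.5777027  231.34270574] [316.62602856 229.4062911 ]
[ 70 122  35  34 563] [ 87.3 138.7] [ 0.3945 -0.094   0.057 ]
[480 185  31  32 775] [495.  200.7] [0.5212 0.186  0.057 ]
[ 284  200   68   59 1495] [315.8 228.8] [0.5054 0.0465 0.057 ]
[ 300  210   38   38 1070] [318.4 228.6] [0.5057 0.0486 0.057 ]
[454 292  39  34 598] [472.8 308.6] [0.6117 0.1571 0.057 ]
[567 353  27  30 425] [577.1 367.9] [0.7009 0.2421 0.057 ]
[531 365  35  14 324] [549.7 371.6] [0.6982 0.2174 0.057 ]
```

View pics/w5.png

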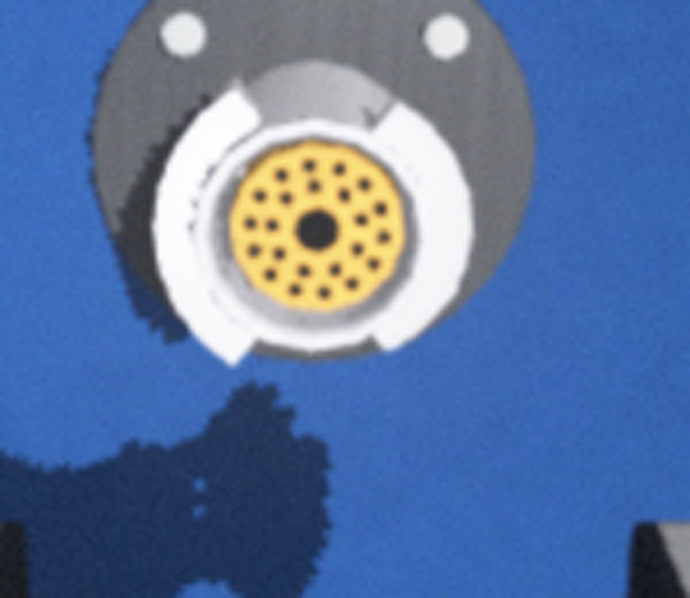

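The strainer lies level and centred in the bore, centre hole at (317,229) in the crop. Next the glass.

Request:
{"fn": "arm_command", "kwargs": {"plan": [{"claw":0.7,"dx":14,"dy":159,"dz":0,"spin":0},{"claw":0.7,"dx":14,"dy":159,"dz":20,"spin":0},{"claw":0.7,"dx":14,"dy":159,"dz":60,"spin":0},{"claw":0.7,"dx":14,"dy":159,"dz":80,"spin":0},{"claw":0.7,"dx":14,"dy":159,"dz":100,"spin":0}]}}

```text
time_s: 6.62
position: [0.535, 0.2108, 0.1375]
eef_rot: [0.42, 3.111, 0.008]
wrist_force: [0.8, -0.3, 0.4]
grip_width: 0.701
```

Request:
{"fn": "arm_command", "kwargs": {"plan": [{"claw":0.7,"dx":0,"dy":0,"dz":20,"spin":0},{"claw":0.7,"dx":0,"dy":0,"dz":20,"spin":0},{"claw":0.7,"dx":0,"dy":0,"dz":20,"spin":0}]}}

```text
time_s: 6.87
position: [0.5334, 0.2045, 0.1164]
eef_rot: [-0.428, -3.108, 0.005]
wrist_force: [-0.3, -1.0, 0.7]
grip_width: 0.704
```

```bash
python3 -c "
from h import *
go(.537,.2055,.079)
c=wristcam()
ce,st=blob(c,proj(c,[.537,.2055,.012]));print(ce,st,ray(c,ce,.012),ray(c,ce,.006))"
```

```text
t6.87 p [0.5334 0.2045 0.1164] xyaw164.3 tilt [-0.0042 -0.0024] q7 1.02 F [-0.35 -0.96  0.67] T [ 0.021 -0.016 -0.048] g0.704
d mm [-3.3  2.  37.4]
[324.79367867 280.50570676] [ 298  254   55   54 2278] [0.53574141 0.20632055 0.012     ] [0.53849467 0.2056021  0.006     ]
```

Request:
{"fn": "arm_command", "kwargs": {"plan": [{"claw":0.7,"dx":-3,"dy":2,"dz":15,"spin":0},{"claw":0.7,"dx":-3,"dy":2,"dz":30,"spin":0},{"claw":0.7,"dx":-3,"dy":2,"dz":36,"spin":0},{"claw":0.7,"dx":-3,"dy":2,"dz":36,"spin":0}]}}

```text
time_s: 7.25
position: [0.5381, 0.2054, 0.0824]
eef_rot: [-0.431, -3.112, 0.001]
wrist_force: [-0.6, -0.3, -1.0]
grip_width: 0.699
```

```bash
python3 -c "
from h import *
go(.537,.2057,.079)"
```

```text
t7.25 p [0.5381 0.2054 0.0824] xyaw164.2 tilt [-0.0002 -0.0005] q7 1.03 F [-0.58 -0.3  -1.03] T [-0.029 -0.027  0.012] g0.699
d mm [ 1.1 -0.   3.4]
```

Request:
{"fn": "arm_command", "kwargs": {"plan": [{"claw":0.7,"dx":1,"dy":0,"dz":3,"spin":0},{"claw":0.1,"dx":1,"dy":0,"dz":3,"spin":0},{"claw":0.1,"dx":1,"dy":0,"dz":3,"spin":0},{"claw":0.1,"dx":1,"dy":0,"dz":3,"spin":0},{"claw":0.1,"dx":1,"dy":0,"dz":3,"spin":0}]}}

```text
time_s: 7.67
position: [0.5374, 0.2068, 0.0803]
eef_rot: [0.429, 3.111, 0.001]
wrist_force: [-1.7, -1.9, 4.9]
grip_width: 0.315
```

Request:
{"fn": "arm_command", "kwargs": {"plan": [{"claw":0.1,"dx":0,"dy":0,"dz":0,"spin":0},{"claw":0.1,"dx":0,"dy":0,"dz":-40,"spin":0},{"claw":0.1,"dx":0,"dy":0,"dz":-80,"spin":0},{"claw":0.1,"dx":0,"dy":0,"dz":-90,"spin":0},{"claw":0.1,"dx":0,"dy":0,"dz":-90,"spin":0}]}}

```text
time_s: 8.08
position: [0.5392, 0.2075, 0.173]
eef_rot: [0.428, 3.105, 0.007]
wrist_force: [-0.2, 0.1, -1.1]
grip_width: 0.314
```

```bash
python3 -c "
from h import *
go(.5055,.0476)"
```

```text
t8.08 p [0.5392 0.2075 0.173 ] xyaw164.3 tilt [0.0082 0.0032] q7 1.01 F [-0.23  0.13 -1.12] T [ 0.007 -0.01  -0.025] g0.314
d mm [ -10.8 -163.    -0.8]
```

Request:
{"fn": "arm_command", "kwargs": {"plan": [{"claw":0.1,"dx":-11,"dy":-162,"dz":0,"spin":0},{"claw":0.1,"dx":-11,"dy":-162,"dz":0,"spin":0},{"claw":0.1,"dx":-11,"dy":-162,"dz":0,"spin":0},{"claw":0.1,"dx":-11,"dy":-162,"dz":0,"spin":0},{"claw":0.1,"dx":-11,"dy":-162,"dz":0,"spin":0}]}}

```text
time_s: 8.5
position: [0.5009, 0.0375, 0.1681]
eef_rot: [-0.45, -3.105, 0.013]
wrist_force: [-0.1, -0.3, -0.7]
grip_width: 0.316
```

Request:
{"fn": "arm_command", "kwargs": {"plan": [{"claw":0.1,"dx":0,"dy":0,"dz":0,"spin":0},{"claw":0.1,"dx":0,"dy":0,"dz":0,"spin":0}]}}

```text
time_s: 8.67
position: [0.5035, 0.0483, 0.1684]
eef_rot: [-0.429, -3.111, -0.001]
wrist_force: [0.4, 0.6, -0.4]
grip_width: 0.312
```

```bash
python3 -c "
from h import *
import pickle
go(.5055,.0476)
c=wristcam();pickle.dump(c,open('w6.pkl','wb'));f=c['frame']
cv2.imwrite('pics/w6.png',cv2.resize(f[180:380,220:420],(800,800))[:600,:,::-1])"
```

```text
t8.67 p [0.5035 0.0483 0.1684] xyaw164.3 tilt [-0.0012  0.0007] q7 1.26 F [ 0.41  0.58 -0.43] T [ 0.051 -0.025  0.03 ] g0.312
d mm [-2.1 -0.1 -0. ]
```

View pics/w6.png

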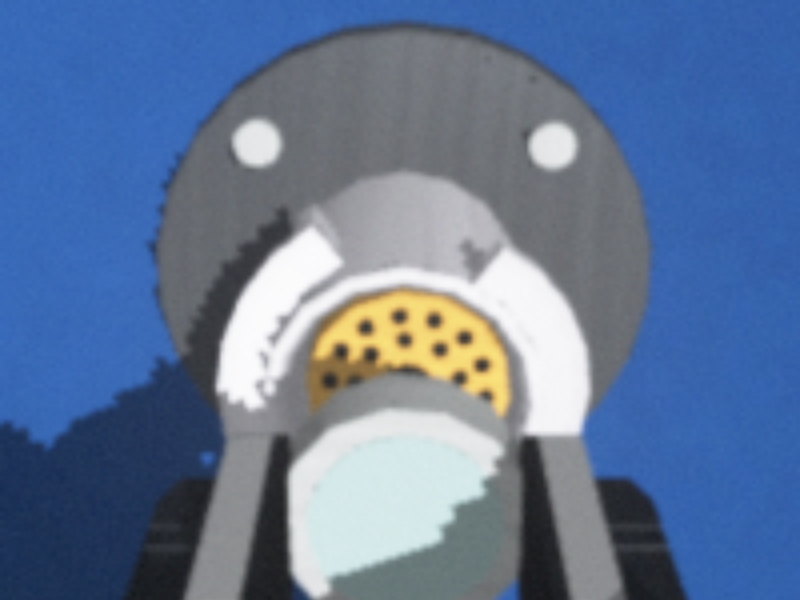

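The glass is laterally aligned with the bore (404 against 405 px). By the edge projections it needs about 2.6 mm along tool −x. Correct and lower.

Request:
{"fn": "arm_command", "kwargs": {"plan": [{"claw":0.1,"dx":-2.6,"dy":0,"dz":10,"spin":0},{"claw":0.1,"dx":-2.6,"dy":0,"dz":20,"spin":0},{"claw":0.1,"dx":-2.6,"dy":0,"dz":26,"spin":0},{"claw":0.1,"dx":-2.6,"dy":0,"dz":30,"spin":0},{"claw":0.1,"dx":-2.6,"dy":0,"dz":30,"spin":0}]}}

```text
time_s: 9.13
position: [0.5057, 0.0477, 0.1377]
eef_rot: [-0.427, -3.11, 0.001]
wrist_force: [0.0, 0.2, -0.8]
grip_width: 0.314
```

Request:
{"fn": "arm_command", "kwargs": {"plan": [{"claw":0.1,"dx":0,"dy":0,"dz":1,"spin":0},{"claw":0.1,"dx":0,"dy":0,"dz":1,"spin":0}]}}

```text
time_s: 9.3
position: [0.5063, 0.0471, 0.138]
eef_rot: [-0.428, -3.112, 0.0]
wrist_force: [-0.4, -0.2, -1.0]
grip_width: 0.312
```

```bash
python3 -c "
from h import *
go(.506,.0476)"
```

```text
t9.30 p [0.5063 0.0471 0.138 ] xyaw164.3 tilt [-0.0001 -0.0002] q7 1.27 F [-0.36 -0.2  -0.96] T [-0.075  0.074 -0.008] g0.312
d mm [ 0.4  0.4 -0. ]
```

Request:
{"fn": "arm_command", "kwargs": {"plan": [{"claw":0.1,"dx":0,"dy":0,"dz":1,"spin":0},{"claw":0.1,"dx":0,"dy":0,"dz":1,"spin":0},{"claw":0.5,"dx":0,"dy":0,"dz":1,"spin":0},{"claw":0.5,"dx":0,"dy":0,"dz":1,"spin":0},{"claw":0.5,"dx":0,"dy":0,"dz":-5,"spin":0}]}}

```text
time_s: 9.72
position: [0.5057, 0.047, 0.1426]
eef_rot: [-0.428, -3.11, 0.001]
wrist_force: [-0.2, 0.1, -0.7]
grip_width: 0.502
```

Request:
{"fn": "arm_command", "kwargs": {"plan": [{"claw":0.7,"dx":0,"dy":0,"dz":-35,"spin":0},{"claw":1,"dx":0,"dy":0,"dz":-70,"spin":0},{"claw":1,"dx":0,"dy":0,"dz":-100,"spin":0},{"claw":1,"dx":0,"dy":0,"dz":-100,"spin":0}]}}

```text
time_s: 10.05
position: [0.5094, 0.0471, 0.2493]
eef_rot: [0.427, 3.1, 0.005]
wrist_force: [1.4, -0.2, -0.1]
grip_width: 0.998
```

```bash
python3 -c "
from h import *
import pickle
go(.439,-.224)
c=wristcam();pickle.dump(c,open('w7.pkl','wb'));f=c['frame']
cv2.imwrite('pics/w7.png',cv2.resize(f[160:290,250:400],(690,598),interpolation=cv2.INTER_CUBIC)[:,:,::-1])
print(proj(c,[.5063,.0472,.062]),proj(c,[.5063,.0472,.069]))
"
```

```text
t10.05 p [0.5094 0.0471 0.2493] xyaw164.3 tilt [0.013  0.0016] q7 1.25 F [ 1.37 -0.18 -0.08] T [ 0.017 -0.066  0.04 ] g0.998
d mm [  -5.6 -280.1   -1.3]
[318.09279856 226.58112928] [318.0659764  229.24917169]
```

View pics/w7.png

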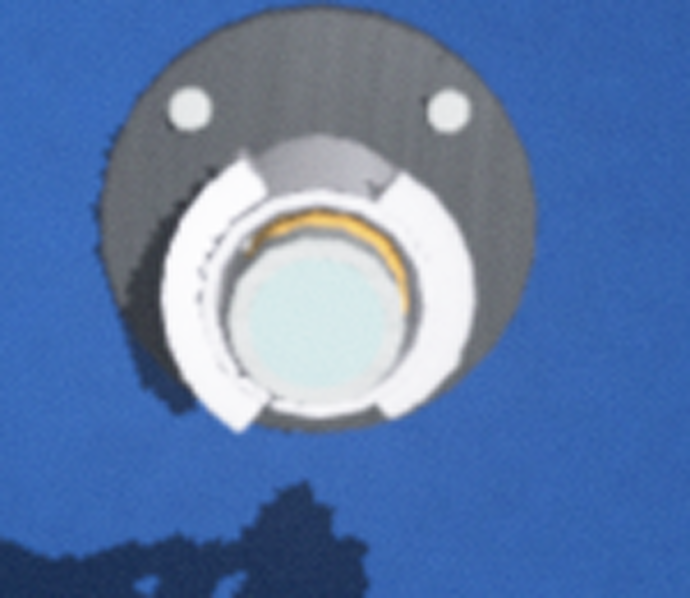

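The glass stands in the bore on the strainer, level (glass centre (317,320), rim centre (320,305) in the crop). Barrel gaps lie along tool ±x. Next the ring.

Request:
{"fn": "arm_command", "kwargs": {"plan": [{"claw":1,"dx":-4,"dy":-280,"dz":0,"spin":0},{"claw":1,"dx":-4,"dy":-280,"dz":0,"spin":0},{"claw":1,"dx":-4,"dy":-280,"dz":20,"spin":0},{"claw":1,"dx":-4,"dy":-280,"dz":40,"spin":0},{"claw":1,"dx":-4,"dy":-280,"dz":60,"spin":0}]}}

```text
time_s: 10.52
position: [0.4533, -0.1521, 0.2141]
eef_rot: [0.429, 3.11, -0.001]
wrist_force: [1.4, -0.4, 0.5]
grip_width: 0.999
```

Request:
{"fn": "arm_command", "kwargs": {"plan": [{"claw":1,"dx":-2,"dy":-82,"dz":30,"spin":0},{"claw":1,"dx":-2,"dy":-82,"dz":30,"spin":0},{"claw":1,"dx":-2,"dy":-82,"dz":30,"spin":0},{"claw":1,"dx":-2,"dy":-82,"dz":30,"spin":0},{"claw":1,"dx":-2,"dy":-82,"dz":30,"spin":0}]}}

```text
time_s: 10.93
position: [0.4333, -0.2291, 0.1832]
eef_rot: [-0.429, -3.11, -0.002]
wrist_force: [0.6, -0.1, -0.4]
grip_width: 1.002
```

```bash
python3 -c "
from h import *
go(.439,-.224,.072)
c=wristcam();p=proj(c,[.439,-.224,.011])
ce,st=blob(c,p);print(p,ce,st,ray(c,ce,.011),ray(c,ce,.022))
f=c['frame'].astype(int);m=(f.min(2)>140).astype(np.uint8)
n,l,st,ce=cv2.connectedComponentsWithStats(m)
for i in range(1,n):
    if st[i,4]>200:print(st[i],ce[i],ray(c,ce[i],.022))
cv2.imwrite('pics/w8.png',c['frame'][:,:,::-1])"
```

```text
t10.93 p [ 0.4333 -0.2291  0.1832] xyaw164.3 tilt [-0.0017  0.0015] q7 1.83 F [ 0.59 -0.14 -0.42] T [ 0.038 -0.022  0.066] g1.002
d mm [ -4.4   6.3 111.2]
[328.51785081 244.5425345 ] [332.01630435 245.50951087] [ 287  201   91   91 5888] [ 0.4404763  -0.22164247  0.011     ] [ 0.43660913 -0.22096046  0.022     ]
[ 429  120   43   44 1075] [449.77488372 141.22697674] [ 0.3872683  -0.12713754  0.022     ]
[ 288  200   91   91 5681] [332.58105967 246.09241331] [ 0.43715494 -0.22068268  0.022     ]
[430 304  39  53 614] [450.01465798 329.86644951] [ 0.53053448 -0.14945383  0.022     ]
```

Request:
{"fn": "arm_command", "kwargs": {"plan": [{"claw":1,"dx":-4,"dy":8,"dz":30,"spin":0},{"claw":1,"dx":-4,"dy":8,"dz":60,"spin":0},{"claw":1,"dx":-4,"dy":8,"dz":85,"spin":0},{"claw":1,"dx":-4,"dy":8,"dz":105,"spin":0},{"claw":1,"dx":-4,"dy":8,"dz":110,"spin":0}]}}

```text
time_s: 11.4
position: [0.4395, -0.2199, 0.0716]
eef_rot: [-0.421, -3.109, -0.004]
wrist_force: [0.2, 0.0, 0.2]
grip_width: 1.0
```

```bash
python3 -c "
from h import *
go(.439,-.222,.072)"
```

```text
t11.40 p [ 0.4395 -0.2199  0.0716] xyaw164.6 tilt [-0.0039  0.0034] q7 1.84 F [0.18 0.03 0.21] T [ 0.02   0.02  -0.024] g1.000
d mm [-0.1 -2.2 -0.4]
```

Request:
{"fn": "arm_command", "kwargs": {"plan": [{"claw":1,"dx":0,"dy":-1,"dz":0,"spin":0},{"claw":0.5,"dx":0,"dy":-1,"dz":0,"spin":0},{"claw":0.5,"dx":0,"dy":-1,"dz":0,"spin":0},{"claw":0.5,"dx":0,"dy":-1,"dz":0,"spin":0},{"claw":0.5,"dx":0,"dy":-1,"dz":0,"spin":0}], "newtons": 50}}

```text
time_s: 11.82
position: [0.4405, -0.2236, 0.0759]
eef_rot: [0.427, 3.109, -0.0]
wrist_force: [-0.7, 1.1, 6.6]
grip_width: 0.753
```

```bash
python3 -c "
from h import *
go(.506,.0475)"
```

```text
t11.82 p [ 0.4405 -0.2236  0.0759] xyaw164.3 tilt [ 0.0031 -0.0006] q7 1.84 F [-0.67  1.08  6.59] T [ 0.356  0.104 -0.025] g0.753
d mm [ 10.  278.7   0. ]
```

Request:
{"fn": "arm_command", "kwargs": {"plan": [{"claw":0.5,"dx":0,"dy":0,"dz":-30,"spin":0},{"claw":0.5,"dx":0,"dy":0,"dz":-70,"spin":0},{"claw":0.5,"dx":0,"dy":0,"dz":-110,"spin":0},{"claw":0.5,"dx":0,"dy":0,"dz":-110,"spin":0},{"claw":0.5,"dx":0,"dy":0,"dz":-110,"spin":0}]}}

```text
time_s: 12.23
position: [0.4407, -0.2245, 0.187]
eef_rot: [0.428, 3.105, -0.003]
wrist_force: [0.5, 0.4, -1.5]
grip_width: 0.754
```

```bash
python3 -c "
from h import *
go(.506,.0475)
c=wristcam()
cv2.imwrite('pics/w9.png',c['frame'][:,:,::-1])"
```

```text
t12.23 p [ 0.4407 -0.2245  0.187 ] xyaw164.3 tilt [ 0.0069 -0.0032] q7 1.82 F [ 0.51  0.41 -1.55] T [0.012 0.046 0.008] g0.754
d mm [ 10.7 279.5  -0.4]
```

View pics/w9.png

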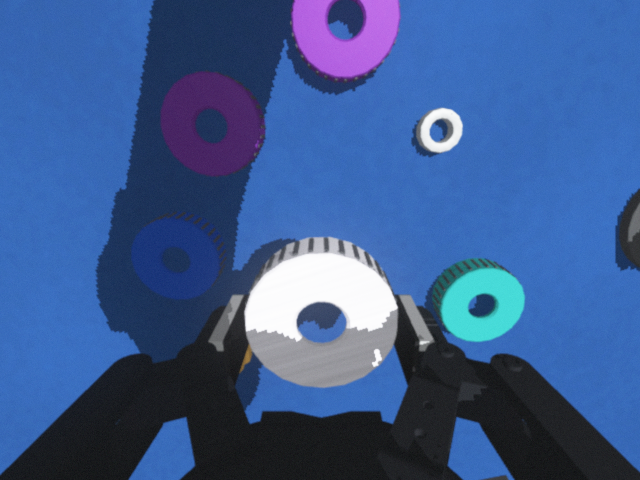

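The ring is held level, its hole at (322,321). By edge projection its centre sits about 1.6 mm toward tool +x. Carrying it to the barrel and winding the wrist back for the clockwise range.

Request:
{"fn": "arm_command", "kwargs": {"plan": [{"claw":0.5,"dx":10,"dy":279,"dz":0,"spin":0},{"claw":0.5,"dx":10,"dy":279,"dz":0,"spin":0},{"claw":0.5,"dx":10,"dy":279,"dz":0,"spin":0},{"claw":0.5,"dx":10,"dy":279,"dz":0,"spin":0},{"claw":0.5,"dx":10,"dy":279,"dz":0,"spin":0}]}}

```text
time_s: 12.7
position: [0.4876, -0.0196, 0.1823]
eef_rot: [-0.429, -3.108, 0.001]
wrist_force: [1.3, -1.2, -1.6]
grip_width: 0.753
```

Request:
{"fn": "arm_command", "kwargs": {"plan": [{"claw":0.5,"dx":3,"dy":75,"dz":0,"spin":-7},{"claw":0.5,"dx":3,"dy":75,"dz":0,"spin":-14},{"claw":0.5,"dx":3,"dy":75,"dz":0,"spin":-21},{"claw":0.5,"dx":3,"dy":75,"dz":0,"spin":-28},{"claw":0.5,"dx":3,"dy":75,"dz":0,"spin":-35}]}}

```text
time_s: 13.12
position: [0.5047, 0.0527, 0.182]
eef_rot: [0.54, -3.09, -0.001]
wrist_force: [0.6, -1.0, -0.9]
grip_width: 0.752
```

Request:
{"fn": "arm_command", "kwargs": {"plan": [{"claw":0.5,"dx":0,"dy":0,"dz":0,"spin":-7},{"claw":0.5,"dx":0,"dy":0,"dz":0,"spin":-14},{"claw":0.5,"dx":0,"dy":0,"dz":0,"spin":-21},{"claw":0.5,"dx":0,"dy":0,"dz":0,"spin":-28},{"claw":0.5,"dx":0,"dy":0,"dz":0,"spin":-35}]}}

```text
time_s: 13.53
position: [0.5047, 0.0514, 0.1821]
eef_rot: [1.441, -2.787, -0.003]
wrist_force: [-0.8, 0.2, -0.5]
grip_width: 0.753
```

```bash
python3 -c "
from h import *
go(.5065,.049)"
```

```text
t13.53 p [0.5047 0.0514 0.1821] xyaw-125.3 tilt [-0.0043 -0.0002] q7 2.19 F [-0.82  0.22 -0.5 ] T [-0.001 -0.004  0.076] g0.753
d mm [ 0.9 -2.9 -0. ]
```

Request:
{"fn": "arm_command", "kwargs": {"plan": [{"claw":0.5,"dx":1,"dy":-2.5,"dz":0,"spin":-7},{"claw":0.5,"dx":1,"dy":-2.5,"dz":0,"spin":-14},{"claw":0.5,"dx":1,"dy":-2.5,"dz":5,"spin":-21},{"claw":0.5,"dx":1,"dy":-2.5,"dz":15,"spin":-28},{"claw":0.5,"dx":1,"dy":-2.5,"dz":15,"spin":-28}]}}

```text
time_s: 13.95
position: [0.5054, 0.0486, 0.1659]
eef_rot: [2.066, -2.359, -0.007]
wrist_force: [-0.2, 0.4, -1.5]
grip_width: 0.757
```

```bash
python3 -c "
from h import *
from station import robot
go(.5062,.0491);print(robot.observe()['joint_positions'].round(2))
c=wristcam();f=c['frame']
cv2.imwrite('pics/w10.png',f[:,:,::-1])"
```

```text
t13.95 p [0.5054 0.0486 0.1659] xyaw-97.6 tilt [-0.0071 -0.    ] q7 2.54 F [-0.18  0.37 -1.47] T [ 0.017  0.081 -0.043] g0.757
d mm [-0.6 -0.7 -0. ]
[ 0.08  0.61 -0.33  1.97  0.33  0.62  2.54]
```

View pics/w10.png

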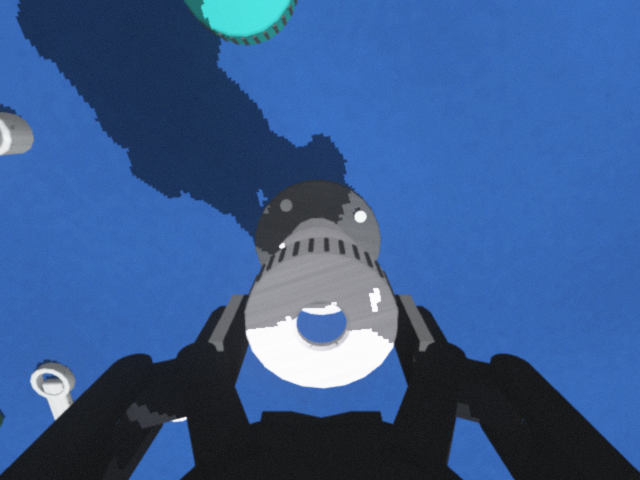

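The foot sits at (317.7,~243) against the ring at 321.5, so the barrel axis is about 1.7 mm to tool −y; along x they agree. Correct and lower by feel.

Request:
{"fn": "arm_command", "kwargs": {"plan": [{"claw":0.5,"dx":0,"dy":-1.7,"dz":8,"spin":0},{"claw":0.5,"dx":0,"dy":-1.7,"dz":16,"spin":0},{"claw":0.5,"dx":0,"dy":-1.7,"dz":22,"spin":0},{"claw":0.5,"dx":0,"dy":-1.7,"dz":24,"spin":0},{"claw":0.5,"dx":0,"dy":-1.7,"dz":24,"spin":0}]}}

```text
time_s: 14.42
position: [0.5086, 0.0492, 0.1441]
eef_rot: [2.066, -2.364, -0.001]
wrist_force: [-0.6, -0.2, -1.3]
grip_width: 0.757
```

```bash
python3 -c "
from h import *
go(.5078,.0485)"
```

```text
t14.42 p [0.5086 0.0492 0.1441] xyaw-97.7 tilt [-0.0018 -0.0004] q7 2.52 F [-0.62 -0.18 -1.26] T [ 0.009 -0.     0.001] g0.757
d mm [0.8 0.7 0. ]
```

Request:
{"fn": "arm_command", "kwargs": {"plan": [{"claw":0.5,"dx":0,"dy":0.7,"dz":3,"spin":0},{"claw":0.5,"dx":0,"dy":0.7,"dz":6,"spin":0},{"claw":0.5,"dx":0,"dy":0.7,"dz":9,"spin":0},{"claw":0.5,"dx":0,"dy":0.7,"dz":11,"spin":0},{"claw":0.5,"dx":0,"dy":0.7,"dz":11,"spin":0}]}}

```text
time_s: 14.83
position: [0.5086, 0.0489, 0.1353]
eef_rot: [2.067, -2.365, 0.002]
wrist_force: [-2.9, -2.1, 12.2]
grip_width: 0.755
```

```bash
python3 -c "
from h import *
go(.5078,.0485)"
```

```text
t14.83 p [0.5086 0.0489 0.1353] xyaw-97.7 tilt [ 0.0008 -0.0013] q7 2.51 F [-2.91 -2.15 12.22] T [-0.115  0.764  0.043] g0.755
d mm [ 0.5  0.8 -0. ]
```

Contact at TCP z 0.1353, underside about 59.4 mm, so the lugs are on the ribs, as expected. Easing off and turning clockwise down the ribs.

Request:
{"fn": "arm_command", "kwargs": {"plan": [{"claw":0.5,"dx":0,"dy":-0.2,"dz":-1,"spin":7},{"claw":0.5,"dx":0.1,"dy":-0.4,"dz":-0.5,"spin":14},{"claw":0.5,"dx":0.1,"dy":-0.6,"dz":0,"spin":21},{"claw":0.5,"dx":0.2,"dy":-0.8,"dz":0.6,"spin":28},{"claw":0.5,"dx":0.3,"dy":-0.9,"dz":1.2,"spin":35}]}}

```text
time_s: 15.25
position: [0.5129, 0.0502, 0.135]
eef_rot: [-1.251, 2.871, -0.003]
wrist_force: [0.5, 1.4, 12.9]
grip_width: 0.752
```

```bash
python3 -c "
from h import *
go(.5073,.0478)"
```

```text
t15.25 p [0.5129 0.0502 0.135 ] xyaw-132.9 tilt [0.0102 0.0021] q7 2.09 F [ 0.54  1.37 12.94] T [-0.083 -0.326  0.297] g0.752
d mm [ 5.6  2.5 -0.1]
```

Request:
{"fn": "arm_command", "kwargs": {"plan": [{"claw":0.5,"dx":0,"dy":0,"dz":-1.5,"spin":0},{"claw":0.5,"dx":0,"dy":0,"dz":-1.5,"spin":0}]}}

```text
time_s: 15.42
position: [0.5107, 0.0495, 0.1353]
eef_rot: [-1.26, 2.873, -0.002]
wrist_force: [0.7, 1.1, 5.7]
grip_width: 0.753
```

```bash
python3 -c "
from h import *
go(.5073,.0478)"
```

```text
t15.42 p [0.5107 0.0495 0.1353] xyaw-132.6 tilt [0.0044 0.0007] q7 2.10 F [0.66 1.06 5.68] T [ 0.093 -0.215 -0.018] g0.753
d mm [ 3.5  1.3 -0. ]
```

z isn't following the rib slope, so the ring may be catching off-centre. I recheck the barrel axis in tool coordinates from the foot's bolts, across the saved frames and a new one.

```bash
cat > ax.py <<'E'
from h import *
import pickle,sys
def bolts(c,guess):
    f=c["frame"];g=cv2.cvtColor(f,cv2.COLOR_RGB2GRAY);out=[]
    for q in guess:
        x,y=int(round(q[0])),int(round(q[1]));w=g[y-10:y+11,x-10:x+11].astype(float)
        m=(w>(w.max()+np.median(w))/2).astype(np.uint8)
        n,l,st,ce=cv2.connectedComponentsWithStats(m);k=1+np.argmin([np.hypot(*(ce[i]-10)) for i in range(1,n)])
        out.append((ce[k]+[x-10,y-10],st[k,4]))
    return out
def axis(c,guess):
    b=bolts(c,guess);P=[ray(c,q[0],.0135) for q in b]
    d=P[1]-P[0];m=(P[0]+P[1])/2;n=np.array([-d[1],d[0],0])/2
    s=c["s"];R=Ro.from_rotvec(s["eef_rot"]).as_matrix()
    res=[]
    for sg in(1,-1):
        a=m+sg*n
        if np.hypot(*(a[:2]-[.507,.0475]))<.012: res.append((a.round(4),(R.T@(a-s["position"])*1000).round(2)))
    print([ (q[0].round(1),q[1]) for q in b],"span%.1f"%(np.hypot(*d[:2])*1000),"world/tool",res)
    return res
def load(n): return pickle.load(open(n,"rb"))
E
python3 - <<'E'
from ax import *
axis(load('w4.pkl'),[(287.75,211.75),(361,212.25)])
axis(load('w6.pkl'),[(284,216),(358,216)])
axis(load('w7.pkl'),[(291,184),(347.5,184)])
c=load('w7.pkl');c["frame"]=cv2.imread('pics/w10.png')[:,:,::-1].copy()
p=np.array([.5054,.0486,.1659]);T=np.eye(4);T[:3,:3]=Ro.from_rotvec([2.066,-2.359,-.007]).as_matrix();T[:3,3]=p
M=np.linalg.inv(T@c["hand_eye"]);c["R"],c["t"]=M[:3,:3],M[:3,3];c["s"]=dict(eef_rot=np.array([2.066,-2.359,-.007]),position=p)
axis(c,[(286,205),(360,216)])
# bolt world positions from w7 -> all four by symmetry, where are they now
c=wristcam();pickle.dump(c,open('w11.pkl','wb'));go(.507,.0475)
a=np.array([.507,.0475])
for k in range(4):
    th=np.radians(164.3-180+45+90*k);X=[*(a+.0375*np.array([np.cos(th),np.sin(th)])),.0135];print(k,proj(c,X).round(1))
cv2.imwrite('pics/w11.png',c['frame'][:,:,::-1])
E
```

```text
[(array([287.5, 211.1]), np.int32(106)), (array([360.5, 212. ]), np.int32(103))] span50.8 world/tool [(array([0.506 , 0.0478, 0.0135]), array([ -0.69,   2.38, 158.53]))]
[(array([283.8, 215.3]), np.int32(109)), (array([357.8, 216. ]), np.int32(105))] span50.8 world/tool [(array([0.506 , 0.0478, 0.0135]), array([ -2.74,   0.18, 154.9 ]))]
[(array([290.9, 183.2]), np.int32(66)), (array([347. , 183.8]), np.int32(63))] span50.7 world/tool [(array([0.506 , 0.0477, 0.0135]), array([  6.34,  -1.55, 235.75]))]
[(array([285.7, 205. ]), np.int32(114)), (array([360.2, 216.2]), np.int32(114))] span51.0 world/tool [(array([0.506 , 0.0467, 0.0135]), array([  1.64,  -1.9 , 152.39]))]
t15.47 p [0.5107 0.0495 0.1352] xyaw-132.6 tilt [0.0044 0.0009] q7 2.10 F [0.33 1.64 7.67] T [ 0.046 -0.289  0.057] g0.753
d mm [ 4.   1.4 -0. ]
0 [304.6 308.9]
1 [380.2 274.9]
2 [343.1 200. ]
3 [263.4 239.4]
```

The bolt fits agree on a barrel axis of (0.506, 0.0475) at every yaw. The ring is 3 to 4 mm off in +x, so it is catching the rim. Lift and re-centre.

Request:
{"fn": "arm_command", "kwargs": {"plan": [{"claw":0.5,"dx":0,"dy":0,"dz":-4,"spin":0},{"claw":0.5,"dx":1.5,"dy":1.5,"dz":-6,"spin":0},{"claw":0.5,"dx":1.5,"dy":1.5,"dz":-6,"spin":0},{"claw":0.5,"dx":1.5,"dy":1.5,"dz":-6,"spin":0}]}}

```text
time_s: 15.8
position: [0.5063, 0.0483, 0.1398]
eef_rot: [1.26, -2.876, -0.001]
wrist_force: [0.2, -0.3, -1.4]
grip_width: 0.755
```

Run:
```python
from ax import *
go(.5071,.0487)
c=wristcam();pickle.dump(c,open('w12.pkl','wb'))
a=np.array([.506,.0475]);g=[]
for k in (3,2):
    th=np.radians(164.3-180+45+90*k);g.append(proj(c,[*(a+.0359*np.array([np.cos(th),np.sin(th)])),.0135]))
print(g);axis(c,g)
# ring top outline in the wrist view
f=c['frame'];cv2.imwrite('pics/w12.png',f[:,:,::-1])
```

```text
t15.80 p [0.5063 0.0483 0.1398] xyaw-132.7 tilt [-0.0018 -0.0003] q7 2.10 F [ 0.17 -0.31 -1.35] T [-0.006  0.07  -0.011] g0.755
d mm [-0.8 -0.3 -0. ]
[array([263.9041873 , 243.68865943]), array([337.87980787, 207.06190157])]
[(array([264.1, 243.1]), np.int32(136)), (array([338.4, 207.6]), np.int32(147))] span50.6 world/tool [(array([0.5061, 0.0475, 0.0135]), array([  0.54,  -0.55, 126.32]))]
```

Request:
{"fn": "arm_command", "kwargs": {"plan": [{"claw":0.5,"dx":-0.8,"dy":-0.3,"dz":0,"spin":0},{"claw":0.5,"dx":-0.8,"dy":-0.3,"dz":2,"spin":0},{"claw":0.5,"dx":-0.8,"dy":-0.3,"dz":4,"spin":0},{"claw":0.5,"dx":-0.8,"dy":-0.3,"dz":5,"spin":0},{"claw":0.5,"dx":-0.8,"dy":-0.3,"dz":5,"spin":0}]}}

```text
time_s: 16.27
position: [0.5078, 0.049, 0.135]
eef_rot: [1.26, -2.877, -0.0]
wrist_force: [-0.7, -0.2, -0.9]
grip_width: 0.755
```

```bash
python3 -c "
from h import *
go(.5071,.0487)"
```

```text
t16.27 p [0.5078 0.049  0.135 ] xyaw-132.7 tilt [-0.0006 -0.0002] q7 2.10 F [-0.73 -0.17 -0.89] T [-0.065  0.093 -0.001] g0.755
d mm [0.7 0.3 0. ]
```

Request:
{"fn": "arm_command", "kwargs": {"plan": [{"claw":0.5,"dx":0.5,"dy":0,"dz":1,"spin":0},{"claw":0.5,"dx":0.5,"dy":0,"dz":2,"spin":0},{"claw":0.5,"dx":0.5,"dy":0,"dz":3,"spin":0},{"claw":0.5,"dx":0.5,"dy":0,"dz":3,"spin":0}]}}

```text
time_s: 16.6
position: [0.5079, 0.0492, 0.1344]
eef_rot: [-1.261, 2.876, -0.001]
wrist_force: [-4.4, 1.8, 16.7]
grip_width: 0.755
```

```bash
python3 -c "
from h import *
go(.5071,.0487)"
```

```text
t16.60 p [0.5079 0.0492 0.1344] xyaw-132.7 tilt [0.0017 0.0002] q7 2.10 F [-4.39  1.84 16.74] T [-0.059  0.816 -0.006] g0.755
d mm [ 0.9  0.2 -0. ]
```

Request:
{"fn": "arm_command", "kwargs": {"plan": [{"claw":0.5,"dx":0.4,"dy":-0.2,"dz":-1.5,"spin":7},{"claw":0.5,"dx":0.5,"dy":-0.4,"dz":-1.5,"spin":14},{"claw":0.5,"dx":0.5,"dy":-0.6,"dz":-1,"spin":21},{"claw":0.5,"dx":0.6,"dy":-0.8,"dz":-0.5,"spin":28},{"claw":0.5,"dx":0.7,"dy":-0.9,"dz":0,"spin":35}]}}

```text
time_s: 17.02
position: [0.5092, 0.0474, 0.1328]
eef_rot: [-0.327, 3.121, -0.001]
wrist_force: [1.5, -0.1, 2.2]
grip_width: 0.752
```

```bash
python3 -c "
from h import *
go(.5076,.0475)"
```

```text
t17.02 p [0.5092 0.0474 0.1328] xyaw-168.0 tilt [ 0.0039 -0.0001] q7 1.69 F [ 1.47 -0.08  2.19] T [-0.193 -0.304  0.087] g0.752
d mm [ 1.5  0.4 -0. ]
```

Now it falls with turning, as on a rib. Continuing.

Request:
{"fn": "arm_command", "kwargs": {"plan": [{"claw":0.5,"dx":1.0,"dy":-0.2,"dz":0.7,"spin":7},{"claw":0.5,"dx":1.1,"dy":-0.3,"dz":1.2,"spin":14},{"claw":0.5,"dx":1.1,"dy":-0.4,"dz":1.7,"spin":21},{"claw":0.5,"dx":1.2,"dy":-0.5,"dz":2.2,"spin":28},{"claw":0.5,"dx":1.3,"dy":-0.6,"dz":2.7,"spin":35}]}}

```text
time_s: 17.43
position: [0.5084, 0.0458, 0.1304]
eef_rot: [0.626, 3.073, -0.0]
wrist_force: [1.4, -1.5, 2.8]
grip_width: 0.755
```

```bash
python3 -c "
from h import *
go(.5076,.0467)"
```

```text
t17.43 p [0.5084 0.0458 0.1304] xyaw157.0 tilt [ 0.005  -0.0011] q7 1.29 F [ 1.39 -1.5   2.76] T [-0.453 -0.226  0.022] g0.755
d mm [ 1.1  0.5 -0. ]
```

Request:
{"fn": "arm_command", "kwargs": {"plan": [{"claw":0.5,"dx":0.8,"dy":0.3,"dz":0.5,"spin":7},{"claw":0.5,"dx":0.9,"dy":0.1,"dz":1.0,"spin":14},{"claw":0.5,"dx":0.9,"dy":-0.1,"dz":1.5,"spin":21},{"claw":0.5,"dx":1.0,"dy":-0.3,"dz":2.2,"spin":28},{"claw":0.5,"dx":1.1,"dy":-0.4,"dz":3.0,"spin":35}]}}

```text
time_s: 17.85
position: [0.5066, 0.0455, 0.1273]
eef_rot: [1.523, 2.743, 0.001]
wrist_force: [0.3, 0.1, -1.3]
grip_width: 0.755
```

```bash
python3 -c "
from h import *
go(.507,.0462)"
```

```text
t17.85 p [0.5066 0.0455 0.1273] xyaw121.9 tilt [ 0.0035 -0.0015] q7 0.88 F [ 0.28  0.06 -1.33] T [-0.028 -0.012 -0.016] g0.755
d mm [0.4 0.7 0. ]
```

Force is gone at z 0.1273, so the lugs fell into the gap. I press lightly to feel the glass.

Request:
{"fn": "arm_command", "kwargs": {"plan": [{"claw":0.5,"dx":0.3,"dy":0.5,"dz":1,"spin":4},{"claw":0.5,"dx":0.3,"dy":0.4,"dz":2,"spin":8},{"claw":0.5,"dx":0.3,"dy":0.4,"dz":2,"spin":8}]}}

```text
time_s: 18.1
position: [0.506, 0.0466, 0.1248]
eef_rot: [1.705, 2.637, -0.001]
wrist_force: [-0.0, -2.4, 3.7]
grip_width: 0.753
```

```bash
python3 -c "
from h import *
go(.507,.0462)"
```

```text
t18.10 p [0.506  0.0466 0.1248] xyaw114.2 tilt [ 0.0013 -0.0013] q7 0.79 F [-0.03 -2.35  3.73] T [-0.202  0.16  -0.024] g0.753
d mm [-0.8  0.7  0. ]
```

Request:
{"fn": "arm_command", "kwargs": {"plan": [{"claw":0.5,"dx":-0.4,"dy":0.4,"dz":0,"spin":7},{"claw":0.5,"dx":-0.4,"dy":0.2,"dz":0,"spin":14},{"claw":0.5,"dx":-0.3,"dy":0,"dz":0,"spin":21},{"claw":0.5,"dx":-0.2,"dy":-0.2,"dz":0,"spin":28},{"claw":0.5,"dx":-0.1,"dy":-0.3,"dz":0,"spin":35}]}}

```text
time_s: 18.52
position: [0.5056, 0.0471, 0.1249]
eef_rot: [2.422, 2.0, 0.002]
wrist_force: [0.2, -0.3, 2.6]
grip_width: 0.755
```

```bash
python3 -c "
from h import *
go(.5058,.046)"
```

```text
t18.52 p [0.5056 0.0471 0.1249] xyaw79.1 tilt [0.0008 0.0006] q7 0.36 F [ 0.2  -0.29  2.65] T [-0.02   0.121  0.034] g0.755
d mm [-1.   0.4 -0. ]
```

Request:
{"fn": "arm_command", "kwargs": {"plan": [{"claw":0.5,"dx":-0.5,"dy":0,"dz":0,"spin":7},{"claw":0.5,"dx":-0.5,"dy":-0.1,"dz":0.1,"spin":14},{"claw":0.5,"dx":-0.5,"dy":-0.3,"dz":0.2,"spin":21},{"claw":0.5,"dx":-0.4,"dy":-0.4,"dz":0.4,"spin":28},{"claw":0.5,"dx":-0.3,"dy":-0.5,"dz":0.6,"spin":35}]}}

```text
time_s: 18.93
position: [0.5052, 0.0472, 0.1243]
eef_rot: [-2.911, -1.179, -0.002]
wrist_force: [-0.5, 0.2, 4.5]
grip_width: 0.755
```

```bash
python3 -c "
from h import *
go(.5049,.0464)"
```

```text
t18.93 p [0.5052 0.0472 0.1243] xyaw44.1 tilt [0.0008 0.0011] q7 -0.09 F [-0.51  0.16  4.46] T [0.103 0.021 0.009] g0.755
d mm [-0.7  0.4 -0. ]
```

Request:
{"fn": "arm_command", "kwargs": {"plan": [{"claw":0.5,"dx":-0.4,"dy":0,"dz":0.3,"spin":7},{"claw":0.5,"dx":-0.4,"dy":-0.1,"dz":0.6,"spin":14},{"claw":0.5,"dx":-0.4,"dy":-0.3,"dz":0.9,"spin":21},{"claw":0.5,"dx":-0.3,"dy":-0.4,"dz":1.2,"spin":28},{"claw":0.5,"dx":-0.2,"dy":-0.5,"dz":1.6,"spin":35}]}}

```text
time_s: 19.35
position: [0.5051, 0.0473, 0.123]
eef_rot: [-3.131, -0.25, -0.003]
wrist_force: [-0.3, 0.4, 6.7]
grip_width: 0.758
```

```bash
python3 -c "
from h import *
go(.5045,.0473)"
```

```text
t19.35 p [0.5051 0.0473 0.123 ] xyaw9.1 tilt [0.0019 0.0009] q7 -0.57 F [-0.27  0.43  6.67] T [0.067 0.065 0.042] g0.758
d mm [-0.6 -0.1 -0. ]
```

Request:
{"fn": "arm_command", "kwargs": {"plan": [{"claw":0.5,"dx":-0.3,"dy":-0.1,"dz":0.5,"spin":7},{"claw":0.5,"dx":-0.3,"dy":-0.2,"dz":0.9,"spin":14},{"claw":0.5,"dx":-0.3,"dy":-0.4,"dz":1.3,"spin":21},{"claw":0.5,"dx":-0.2,"dy":-0.5,"dz":1.7,"spin":28},{"claw":0.5,"dx":-0.2,"dy":-0.6,"dz":1.7,"spin":28}]}}

```text
time_s: 19.77
position: [0.5053, 0.0474, 0.1215]
eef_rot: [3.099, -0.513, 0.004]
wrist_force: [-0.4, -0.3, 9.0]
grip_width: 0.76
```

```bash
python3 -c "
from h import *
go(.5045,.0481)"
```

```text
t19.77 p [0.5053 0.0474 0.1215] xyaw-18.8 tilt [ 0.0028 -0.0007] q7 -0.98 F [-0.37 -0.34  9.02] T [ 0.049 -0.027 -0.039] g0.760
d mm [-0.9 -0.4 -0. ]
```

Request:
{"fn": "arm_command", "kwargs": {"plan": [{"claw":0.5,"dx":-0.4,"dy":-0.2,"dz":0,"spin":6},{"claw":0.5,"dx":-0.4,"dy":-0.3,"dz":0,"spin":12},{"claw":0.5,"dx":-0.3,"dy":-0.4,"dz":0,"spin":18},{"claw":0.5,"dx":-0.3,"dy":-0.4,"dz":0,"spin":18}]}}

```text
time_s: 20.1
position: [0.503, 0.0493, 0.1212]
eef_rot: [-2.985, 0.978, 0.007]
wrist_force: [-4.4, 1.6, 11.4]
grip_width: 0.757
```

```bash
python3 -c "
from h import *
go(.505,.0481)"
```

```text
t20.10 p [0.503  0.0493 0.1212] xyaw-36.3 tilt [-0.0041  0.0024] q7 -1.25 F [-4.44  1.55 11.42] T [0.585 0.873 1.007] g0.757
d mm [ 2.3 -0.2 -0. ]
```

A firm stop: reaction torque 1.0 N m at about 160° past the drop point, z at the home height. I release and retreat.

Request:
{"fn": "arm_command", "kwargs": {"plan": [{"claw":0.5,"dx":0.5,"dy":0,"dz":-1,"spin":-1},{"claw":1,"dx":0.5,"dy":0,"dz":-1,"spin":-1},{"claw":1,"dx":0.5,"dy":0,"dz":-1,"spin":-1},{"claw":1,"dx":0.5,"dy":0,"dz":-1,"spin":-1},{"claw":1,"dx":0.5,"dy":0,"dz":-10,"spin":-1}]}}

```text
time_s: 20.52
position: [0.5037, 0.0479, 0.1295]
eef_rot: [2.99, -0.963, -0.004]
wrist_force: [0.2, 0.1, -0.9]
grip_width: 1.0
```

Request:
{"fn": "arm_command", "kwargs": {"plan": [{"claw":1,"dx":0,"dy":0,"dz":-40,"spin":0},{"claw":1,"dx":0,"dy":0,"dz":-80,"spin":0},{"claw":1,"dx":0,"dy":0,"dz":-110,"spin":0},{"claw":1,"dx":0,"dy":0,"dz":-110,"spin":0}]}}

```text
time_s: 20.85
position: [0.507, 0.0456, 0.247]
eef_rot: [-2.988, 0.964, -0.019]
wrist_force: [1.2, 0.1, -0.2]
grip_width: 1.0
```

Run:
```python
from h import *
go(.506,.0475)
c=camera=None
from station import camera
w=wristcam();s=camera("scene")
print("expect ring top centre home z.068:",proj(s,[.506,.0475,.068]),"bottom front",proj(s,[.506,.0475,.046]))
a=cv2.resize(s["frame"][205:285,265:365],(500,400),interpolation=cv2.INTER_CUBIC)
q=proj(w,[.506,.0475,.068]);x,y=int(q[0]),int(q[1]);print(q)
b=cv2.resize(w["frame"][max(0,y-70):y+90,x-60:x+60],(300,400),interpolation=cv2.INTER_CUBIC)
cv2.imwrite("pics/fin.png",np.hstack([a,b])[:,:,::-1])
```

```text
t20.85 p [0.507  0.0456 0.247 ] xyaw-35.8 tilt [ 0.012  -0.0014] q7 -1.43 F [ 1.15  0.09 -0.18] T [-0.044 -0.028 -0.034] g1.000
d mm [-1.9 -0.9 -0. ]
expect ring top centre home z.068: [312.58553524 234.66929057] bottom front [312.68043305 243.62354954]
[321.52056662 239.73150197]
```

The picture limit is reached, so I check the ring's height by touch instead: shut fingertips on the flange, where home means a top at about 68 mm and unclamped at least 72.5 mm.

Request:
{"fn": "arm_command", "kwargs": {"plan": [{"claw":0,"dx":0,"dy":21,"dz":0,"spin":0},{"claw":0,"dx":0,"dy":21,"dz":30,"spin":0},{"claw":0,"dx":0,"dy":21,"dz":60,"spin":0},{"claw":0,"dx":0,"dy":21,"dz":85,"spin":0},{"claw":0,"dx":0,"dy":21,"dz":95,"spin":0}]}}

```text
time_s: 21.37
position: [0.4896, 0.0314, 0.1416]
eef_rot: [2.989, -0.963, -0.012]
wrist_force: [0.0, -0.3, 0.0]
grip_width: 0.299
```

Request:
{"fn": "arm_command", "kwargs": {"plan": [{"claw":0,"dx":0,"dy":0,"dz":1,"spin":0},{"claw":0,"dx":0,"dy":0,"dz":2,"spin":0},{"claw":0,"dx":0,"dy":0,"dz":3,"spin":0},{"claw":0,"dx":0,"dy":0,"dz":3,"spin":0}]}}

```text
time_s: 21.7
position: [0.4926, 0.0305, 0.1435]
eef_rot: [-2.99, 0.962, -0.003]
wrist_force: [-0.1, 0.1, -0.4]
grip_width: -0.001
```

```bash
python3 -c "
from h import *
go(.506,.0475)"
```

```text
t21.70 p [0.4926 0.0305 0.1435] xyaw-35.7 tilt [ 0.0019 -0.0003] q7 -1.23 F [-0.14  0.14 -0.4 ] T [-0.008  0.06  -0.006] g-0.001
d mm [  1.  -21.7   0. ]
```

Request:
{"fn": "arm_command", "kwargs": {"plan": [{"claw":0,"dx":0,"dy":0,"dz":1,"spin":0},{"claw":0,"dx":0,"dy":0,"dz":2,"spin":0},{"claw":0,"dx":0,"dy":0,"dz":3,"spin":0},{"claw":0,"dx":0,"dy":0,"dz":3.5,"spin":0},{"claw":0,"dx":0,"dy":0,"dz":3.5,"spin":0}]}}

```text
time_s: 22.12
position: [0.4924, 0.0304, 0.1401]
eef_rot: [-2.99, 0.963, -0.002]
wrist_force: [-0.9, -0.2, 6.4]
grip_width: -0.003
```

```bash
python3 -c "
from h import *
go(.506,.0475)"
```

```text
t22.12 p [0.4924 0.0304 0.1401] xyaw-35.7 tilt [0.0014 0.0005] q7 -1.23 F [-0.87 -0.16  6.37] T [0.143 0.296 0.084] g-0.003
d mm [  1.1 -21.8   0. ]
```

The ring top is felt at 67.5 mm, which is home, and it stays down with nothing holding it. Retreat, look numerically, hand in.

Request:
{"fn": "arm_command", "kwargs": {"plan": [{"claw":0,"dx":0,"dy":0,"dz":-30,"spin":0},{"claw":0,"dx":0,"dy":0,"dz":-70,"spin":0},{"claw":0,"dx":0,"dy":0,"dz":-100,"spin":0},{"claw":0,"dx":0,"dy":0,"dz":-100,"spin":0},{"claw":0,"dx":0,"dy":0,"dz":-100,"spin":0}]}}

```text
time_s: 22.53
position: [0.4927, 0.0306, 0.2407]
eef_rot: [-2.989, 0.961, -0.005]
wrist_force: [-1.5, 0.1, -0.8]
grip_width: -0.001
```

Run:
```python
from h import *
import pickle
from station import robot,camera
go(.506,.0475)
d=pickle.load(open("c0.pkl","rb"));s=camera("scene")
# bystanders: same scene blobs as at the start
for n,p in dict(nut=(208,287),washer=(405,252),socket=(371,329),barb1=(182,400),barb2=(393,188),wrench=(460,262),teal=(269,315),purple=(157,284)).items():
    print(n,(blob(s,p)[0]-blob(d["scene"],p)[0]).round(1))
robot.finish_job()
```

```text
t22.53 p [0.4927 0.0306 0.2407] xyaw-35.7 tilt [0.0037 0.0007] q7 -1.39 F [-1.55  0.09 -0.81] T [0.016 0.021 0.028] g-0.001
d mm [  1.  -21.5   0.1]
nut [ 0. -0.]
washer [-0.  -0.1]
socket [0. 0.]
barb1 [0. 0.]
barb2 [ 0. -0.]
wrench [-0.  -0.1]
teal [0.  0.1]
purple [ 0.  -0.3]
the job is handed in; nothing more can be done
```

The sight filter is together and handed in at about 22.6 s of the 72 s allowed. The strainer went in first, then the glass on top of it. The white fluted ring is screwed clockwise to a firm stop, about 160° past where its lugs dropped into the gap, with a reaction torque of about 1 N m.

**Checks that passed**
- **Strainer and glass:** the wrist pictures showed both sitting flat, before the ring went on.
- **Ring height:** after letting go, a light touch with shut fingertips found the ring's top at about 67.5 mm. Home is about 68 mm and unclamped would be at least 72.5 mm.
- **Other things on the bench:** eight of them, including six of the seven bystanders, moved 0.3 pixel or less in the scene camera. I did not compare the screwdriver or the blue and second purple rings.

**What went wrong or was not seen**
- **First try with the ring:** it was about 3 mm off-centre and caught on the rim. I lifted it, found the axis again from the foot's bolts and redid it.
- **Final picture:** the viewer's limit stopped me looking at the finished assembly, so the ring's final state rests on touch alone.

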